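Put the spare guide roller away through the dust flap

ROBOT

A 6-joint arm with a two-finger parallel gripper is mounted at the origin on a cart in front of the work surface, level with it; the furniture and walls round the work are solid. World frame = base frame: x ahead of the robot, y to its left, z up, the work surface at z = 0. Lengths are in m, angles in rad, forces in N, time in s.
With the tool pointing down it reaches from about 0.375 to 0.975 m from the base axis. Payload 3.8 kg.
Tool frame: the origin (TCP) lies where the fingers leave the gripper's body, on its centre line; the fingertips stand 73 mm ahead of it and the grasp point (between the pads) lies 54 mm ahead of it (nose_length is the distance from the TCP to the fingertips, in m); z points along the fingers, y is the line along which they close (so a half turn about z gives the same grasp; the last joint's range is limited). The gripper opens to 85 mm and grips with 20 to 120 N. Pads are 22 mm wide; open, the fingers measure 114 mm over their backs; the gripper's body (76 mm by 85 mm) begins 54 mm behind the grasp point. The pads swing forward as they close: fully open they stand 13 mm farther back than shut.
Start: joints at [-1.342, 0.264, 1.604, -0, 1.274, -0.037], TCP at [0.177, -0.651, 0.304] pointing down, gripper open.
Joint ranges: [-2.63, 2.63], [-0.94, 2.18], [0.31, 2.57], [-1.31, 4.45], [0, 2.66], [-2.55, 2.55]. Speed limits (rad/s): [2.57, 2.57, 3.14, 3.14, 3.14, 3.14].

INTERFACE

Orientations are given as a rotation vector (axis times angle).
In Python, from workcell import read_state, read_camera, calibration, finish_job, look_for, cut_out, tip_of, nose_length gives the robot as it stands.
- The arm moves only by the tool step_arm, never from a script. Its argument "targets" is a list of rows, each a list of 3 entries, a list of its own where there are three numbers: the turn, a rotation vector about the tool's x, y, z in rad, then the shift along the tool's x, y, z in mm, then the finger opening in mm, from 0 to 85.4. In form: [[[ax, ay, az], [x, y, z], grip], ...]. A call has 1 to 5 rows; each row shifts and turns the commanded pose from where the row before left it, along the tool's axes as they then stand; what a row does not reach is not made up. A row lasts 1/12 s, in which the tool goes at most 41.7 mm and 7.16 degrees, less where a joint would pass 70% of its speed; a pose out of reach is approached as far as the arm can. A call with a gripper value outside its range is refused whole. The fingers move at their own pace and stop on an object; "grip_force" is the grip in N (left out, the last holds). Time passes only in rows, so rows that do not move let the fingers close. It gives the time, the measured TCP pose, the force, the opening and the grip force at its end, in the units of the state.
- read_state(): the state, without advancing time (a new reading comes with each control period).
- read_camera(name): name is "scene" or "top" or "wrist"; returns the picture (400x640x3 uint8, red, green, blue); there is no depth.
- calibration(name): a dict with "camera_matrix" (3x3 intrinsics, pixels), "R" (3x3) and "t" (3): a world point X has camera coordinates R X + t. Camera axes: x right, y down, z forward; pixel columns grow to the right and rows downward; lengths in m; the calibration is good to about 2 mm. A picture is of the moment at which its call begins: read the wrist's pose just before it. calibration takes no time and is no camera call; for the wrist camera it gives the pose at the moment of the call.
- finish_job(): hands the job in; it is judged then, once.
Trained networks look in the newest picture that a camera, given by its name, has taken for a name from the list of things; names that differ only in an ending like _2 or _b are one class to them, and where a whole thing is asked for, a point or a joint stands for the part that bears it (a point fixed in the world has none). Each returns a list of dicts, best first, with "score" (0 to 1); they miss things now and then, are a little off and sometimes report something else, mostly with a low value. They report only what shows in the picture. A call takes as long as a camera call. They do not tell look-alikes from the thing itself.
- look_for(camera, query): "extent" ([left, top, right, bottom] in pixels, round what is visible of it).
- cut_out(camera, query): "region" (400x640 bool, what is visible of it) and "extent" ([left, top, right, bottom] in pixels, round what is visible of it).
- tip_of(camera, query): "at" ([row, column] in pixels: a listed point, or the origin of a listed thing).
The state is a dict: "time": time; "q": joint angles; "joint_vel": joint speeds; "joint_torque": joint torques, N m; "tool_pos": TCP position; "tcp_rot": TCP orientation; "wrist_force": force on the tool from outside, world axes, zero at the start; "torque": the same for the moment, N m; "width": opening from 0.0 (shut) to 1.0 (fully open); "grip_force": force on a finger pad.
Only numpy, scipy, OpenCV 4.12 (cv2) and the standard library are available. Lean on these libraries where they do the work, as an engineer would, in place of code of your own. Each camera call takes 0.05 s, during which the arm holds its last target. There are 200 camera calls.

TASK

Put the spare guide roller (the small white one with a groove round its rim) away in its dust box: set it on the loading shelf in front of the box's port and push it in through the spring flap until it drops inside and the flap has swung shut behind it. Leave the plain ring-shaped core where it lies.

Things in the scene. Friction and masses are not known exactly. Their poses are not given: they have to be found in the camera images.
- roller_mid (a point): Centre of the spare guide roller, half-way up: a white nylon wheel lying flat on the table, 39 mm diameter, 21 mm high, with a groove round its rim and a small bore; about 50 g. Grasp it across its diameter. Behind the parts stands the tall winder, whose frame leans forward to world x = 0.52 m at heights of 0.12 to 0.45 m about y = -0.17 m: pass it close to the robot, not in a wide swing.
- port (a point): Middle of the port's sill, level with the loading shelf (55 mm above the table), in the flap's plane; x points level into the box (push this way), z up. Port 78 mm wide, 39 high; its frame's front is at x = -3 mm. Grey box, clear top, fixed, 96 mm wide, 102 high, to x = 114. Flat shelf from x = -105 to its edge at -8, 96 wide, side lips 3 mm high; beyond the edge a 49 mm drop to the box's floor.
- flap (a joint): Angle of the dust flap, a thin dark metal plate 76 mm wide, 42 high, closing the port; hinged along the port's top, 38 mm above the shelf; swings only inward: 0 shut, to 1.4 rad. A weak spring (about 0.1 N) shuts it. A part tips and drops in once its middle is 12 mm or more past the shelf's edge; upright fingers pushing behind it stop short of the frame, as they cannot pass under its top.
- core_mid (a point): Centre of the toroid core, half-way up: a plain smooth ring lying flat on the table, 36 mm diameter, 15 mm high, with a wide hole. It is not the part wanted; leave it where it lies.
Mind the look-alikes: they are no part of the job. There is more than one size of the part that bears roller_mid; the job needs the smaller.

How it is judged:
On the way:
1. the roller pushes the flap open (value of joint flap above 0.3 rad and distance between roller_mid and port below 0.05 m), for 0.05 s.
At the end, for the whole second after the job is handed in: The roller lies at rest inside the dust box, its centre more than 10 mm below the shelf; the flap is shut again (within 0.1 rad); the core is within 30 mm of where it lay (x of roller_mid in the frame of port between 0 and 0.114 m and y of roller_mid in the frame of port between -0.048 and 0.048 m and z of roller_mid in the frame of port below -0.01 m and linear speed of roller below 0.03 m/s and value of joint flap below 0.1 rad and distance of core_mid from where it was at the start of the episode below 0.03 m); the robot touches nothing.
It also fails if it takes over 45 s, if anything falls off the work surface, if the arm or the gripper's body presses on something with over 40 N, if the wrist force passes 120 N, or if a joint passes its speed limit or range.

## Working session

There is one attempt and no reset: what is moved stays moved. The work goes in short steps, Python scripts to look and compute and a tool call to move; the robot and the scene stay as the last step left them, time stands still between calls to the robot, and variables do not carry over. Pictures are saved under pics/ and viewed, at most 10 in all, crops included, and the job is handed in when it is done.

Besides the shell and the picture viewer there is one more tool, called after "Emit:" as a command line: name --argument value ..., lists and objects as JSON in quotes. step_arm: Moves the arm, as the interface text tells. Its arguments: {"type":"object","properties":{"targets":{"type":"array","items":{"type":"array"}},"grip_force":{"type":"number"}},"required":["targets"]}

```bash
mkdir -p pics; cat > h.py <<'E'
import numpy as np, cv2
from workcell import *
from scipy.spatial.transform import Rotation as Ro
def ray(cam,uv,z,c=None):
    c=c or calibration(cam);K,R,t=(np.array(c[k]) for k in("camera_matrix","R","t"))
    d=R.T@np.linalg.solve(K,[uv[0],uv[1],1.]);o=-R.T@t
    return o+d*(z-o[2])/d[2]
def proj(cam,X):
    c=calibration(cam);K,R,t=(np.array(c[k]) for k in("camera_matrix","R","t"))
    p=K@(R@np.array(X)+t);return p[:2]/p[2]
E
python3 - <<'E'
from h import *
s=read_state();print(s["tool_pos"],s["tcp_rot"],nose_length)
a=read_camera("top");b=read_camera("scene")
cv2.imwrite("pics/top.png",a[...,::-1]);cv2.imwrite("pics/scene.png",b[...,::-1])
for cam in("top","scene"):
    c=calibration(cam);print(cam,-np.array(c["R"]).T@np.array(c["t"]))
    for q,z in(("roller_mid",.0105),("core_mid",.0075),("port",.055)):
        for r in tip_of(cam,q)[:4]: print(cam,q,r["score"],r["at"],ray(cam,r["at"][::-1],z).round(3))
        if q!="port":
            for r in look_for(cam,q)[:4]:print(' ext',r["score"],np.round(r["extent"]))
E
```

```text
[ 0.17715636 -0.65074263  0.3025435 ] [-3.11167988e+00 -4.15937214e-01  3.17648716e-04] 0.0726
top [ 0.40070459 -0.09315753  1.2658754 ]
top roller_mid 0.73 [194.0, 402.4] [ 0.514 -0.281  0.01 ]
top roller_mid 0.59 [219.4, 311.2] [ 0.453 -0.054  0.01 ]
 ext 0.86 [393. 185. 415. 206.]
top core_mid 0.7 [230.9, 418.6] [ 0.422 -0.32   0.008]
 ext 0.58 [413. 225. 424. 240.]
top port 0.66 [197.8, 215.4] [0.506 0.175 0.055]
scene [0.07090461 0.42536466 0.74067561]
scene roller_mid 0.65 [157.5, 341.1] [ 0.517 -0.279  0.01 ]
scene roller_mid 0.62 [229.2, 300.2] [ 0.457 -0.053  0.01 ]
 ext 0.81 [332. 144. 355. 167.]
 ext 0.76 [292. 223. 311. 241.]
scene core_mid 0.51 [168.3, 388.1] [ 0.414 -0.318  0.007]
 ext 0.45 [379. 157. 396. 177.]
scene port 0.97 [277.9, 200.4] [0.501 0.166 0.055]
```

View pics/top.png

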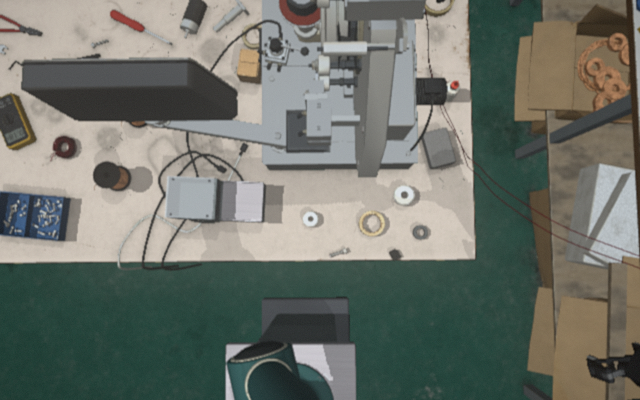

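View pics/scene.png

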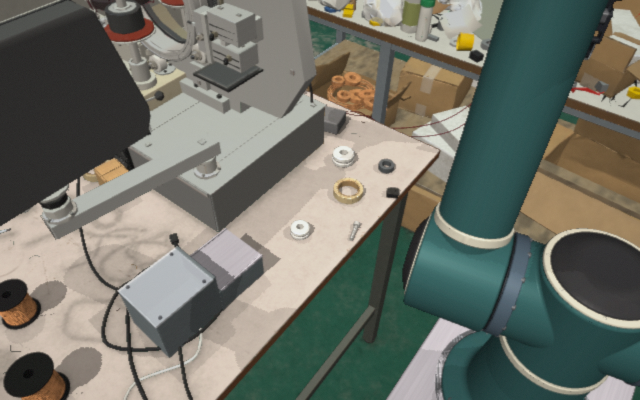

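The top view shows two white grooved rollers, at (403,195) and (311,219). A gold ring is at (371,223) and a small dark ring at (419,231). The box is at (192,198), with its shelf to the right at (240,200), so the push goes roughly along world +y. The scene view agrees: rollers at (343,157) and (300,229), box at (170,300). The roller at top (311,219) looks smaller, about 18 px against 22 px, so it fits the 39 mm description. I'll confirm this in a crop and measure the box's yaw.

```bash
python3 - <<'E'
from h import *
a=cv2.imread("pics/top.png");b=cv2.imread("pics/scene.png")
A=cv2.resize(a[165:250,155:435],None,fx=2.8,fy=2.8,interpolation=cv2.INTER_CUBIC)
B=cv2.resize(b[130:250,270:410],None,fx=2.6,fy=2.6,interpolation=cv2.INTER_CUBIC)
C=np.zeros((A.shape[0]+B.shape[0],784,3),np.uint8);C[:A.shape[0],:A.shape[1]]=A;C[A.shape[0]:,:B.shape[1]]=B
B2=cv2.resize(b[225:355,110:270],None,fx=2.4,fy=2.4,interpolation=cv2.INTER_CUBIC);C[A.shape[0]:A.shape[0]+B2.shape[0],390:390+B2.shape[1]]=B2[:, :394]
cv2.imwrite("pics/crop.png",C);print(A.shape,B.shape,B2.shape)
# white blob sizes
for (u,v) in((311,219),(403,195)):
    p=a[v-16:v+17,u-16:u+17].astype(int);m=(p.min(2)>215)
    ys,xs=np.nonzero(m);print((u,v),xs.min()+u-16,xs.max()+u-16,ys.min()+v-16,ys.max()+v-16,m.sum())
c=calibration("top");print(np.array(c["camera_matrix"])[0,0])
read_camera("top");read_camera("scene")
for cam in("top","scene"):
    for q in("roller_mid","flap"):
        for r in cut_out(cam,q)[:4]:
            m=r["region"].astype(np.uint8);cs=max(cv2.findContours(m,0,1)[0],key=cv2.contourArea)
            print(cam,q,round(r["score"],2),np.round(r["extent"]),m.sum(),cv2.minAreaRect(cs))
E
```

```text
(238, 784, 3) (312, 364, 3) (312, 384, 3)
(311, 219) 303 316 213 225 93
(403, 195) 395 412 187 202 132
505.66807130636647
top roller_mid 0.89 [392. 186. 412. 205.] 305 ((403.0, 195.5), (19.0, 20.0), 90.0)
top roller_mid 0.43 [304. 214. 321. 226.] 146 ((311.0, 219.5), (13.0, 14.0), 90.0)
top flap 0.53 [163. 175. 265. 221.] 4153 ((215.1643829345703, 199.8770751953125), (99.65155029296875, 43.886627197265625), 3.012787342071533)
scene roller_mid 0.97 [330. 146. 355. 166.] 360 ((342.5, 155.5), (19.0, 21.0), 90.0)
scene roller_mid 0.55 [290. 222. 312. 241.] 347 ((300.0, 229.0), (20.0, 20.0), 90.0)
```

View pics/crop.png

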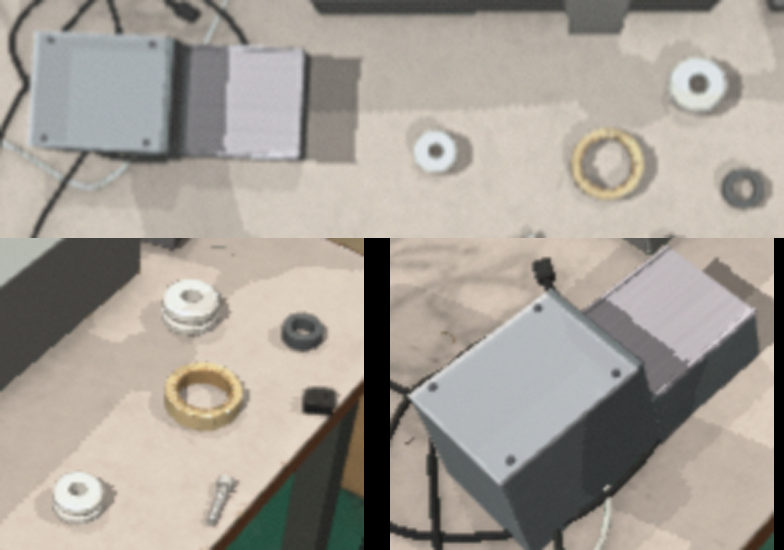

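The crop shows the left roller (top pixel 310.5,219) about 39–40 mm across, and the right one (403,195) about 51 mm. The left one is therefore the wanted roller. Next I fit the box pose from its corners and measure the roller.

```bash
python3 - <<'E'
from h import *
from scipy.optimize import least_squares
T=lambda u,v:(155+u/2.8,165+v/2.8)
S=lambda u,v:(110+(u-390)/2.4,225+(v-238)/2.4)
P=[("top",(-3,-48,47),T(175,40)),("top",(-3,48,47),T(168,153)),("top",(114,-48,47),T(35,32)),("top",(114,48,47),T(32,148)),
("top",(-105,-48,2),T(305,49)),("top",(-105,48,2),T(302,159)),
("scene",(114,-48,47),S(548,291)) ,("scene",(-3,-48,47),S(640,362)),("scene",(-3,48,47),S(500,485)),("scene",(114,48,47),S(410,400)),
("scene",(-105,-48,2),S(672,250)),("scene",(-105,48,2),S(755,313))]
# scene assignment fixed by search below
cal={c:calibration(c) for c in("top","scene")}
def pr(c,X):
    c=cal[c];p=np.array(c["camera_matrix"])@(np.array(c["R"])@X+np.array(c["t"]));return p[:2]/p[2]
def world(x,q):
    return np.array([x[0],x[1],.055])+Ro.from_euler("z",x[2]).apply(np.array(q)/1e3)
for x in [[.5,.15,1.55]]:
    for q in [(114,-48,47),(-3,-48,47),(-3,48,47),(114,48,47),(-105,-48,2),(-105,48,2)]: print(q,pr("scene",world(x,q)).round(),pr("top",world(x,q)).round())
E
```

```text
(114, -48, 47) [128. 285.] [174. 177.]
(-3, -48, 47) [185. 240.] [224. 178.]
(-3, 48, 47) [225. 269.] [223. 219.]
(114, 48, 47) [168. 320.] [172. 219.]
(-105, -48, 2) [231. 222.] [270. 181.]
(-105, 48, 2) [269. 248.] [269. 220.]
```

```bash
python3 - <<'E'
from h import *
from scipy.optimize import least_squares
T=lambda u,v:(155+u/2.8,165+v/2.8)
S=lambda u,v:(110+(u-390)/2.4,225+(v-238)/2.4)
P=[("top",(-3,-48,47),T(175,40)),("top",(-3,48,47),T(168,153)),("top",(114,-48,47),T(35,32)),("top",(114,48,47),T(32,148)),
("top",(-105,-48,2),T(305,49)),("top",(-105,48,2),T(302,159)),
("scene",(-3,-48,47),S(548,291)) ,("scene",(-3,48,47),S(640,362)),("scene",(114,48,47),S(500,485)),("scene",(114,-48,47),S(410,400)),
("scene",(-105,-48,2),S(672,250)),("scene",(-105,48,2),S(755,313))]
cal={c:calibration(c) for c in("top","scene")}
def pr(c,X):
    c=cal[c];p=np.array(c["camera_matrix"])@(np.array(c["R"])@X+np.array(c["t"]));return p[:2]/p[2]
def world(x,q): return np.array([x[0],x[1],.055])+Ro.from_euler("z",x[2]).apply(np.array(q)/1e3)
for cams in(("top",),("scene",),("top","scene")):
    f=lambda x:np.concatenate([pr(c,world(x,q))-np.array(p) for c,q,p in P if c in cams])
    r=least_squares(f,[.5,.16,1.55],x_scale=[.01,.01,.1],loss="soft_l1");print(cams,r.x.round(4),np.abs(f(r.x)).max().round(2))
print(f(r.x).reshape(-1,2).round(1).tolist())
# roller centroid from ring of white+bore: dark bore at top face
for cam,uv in(("top",(155+435.5/2.8,165+151/2.8)),("scene",(270+78.5/2.6,130+(488-238)/2.6))): print(cam,"bore(top face)",np.round(uv,1),ray(cam,uv,.021).round(4))
s=read_state();R=Ro.from_rotvec(s["tcp_rot"]).as_matrix();print(R.round(3),s["tool_pos"])
E
```

```text
('top',) [0.4986 0.1648 1.5263] 1.02
('scene',) [0.5    0.1693 1.5232] 2.04
('top', 'scene') [0.4993 0.1676 1.5203] 2.64
[[-0.8, -1.0], [-0.6, -0.1], [-0.8, -0.2], [-2.3, -0.4], [-1.0, -0.3], [-1.9, 0.3], [2.5, -0.9], [2.6, 0.8], [0.6, 0.3], [-0.1, -1.1], [-0.9, -1.6], [1.5, -0.7]]
top bore(top face) [310.5 218.9] [ 0.454  -0.0525  0.021 ]
scene bore(top face) [300.2 226.2] [ 0.4566 -0.0522  0.021 ]
[[ 0.965  0.263 -0.   ]
 [ 0.263 -0.965 -0.   ]
 [-0.     0.    -1.   ]] [ 0.17729085 -0.65129835  0.30390643]
```

Port is about (0.499, 0.167) with yaw about 1.522. The roller is at about (0.455, -0.0525). Moving in close to the robot.

Emit:
step_arm --targets '[[[0, 0, 0], [23, -30, 0], 85], [[0, 0, 0], [23, -30, 0], 85], [[0, 0, 0], [23, -30, 0], 85], [[0, 0, 0], [23, -30, 0], 85], [[0, 0, 0], [23, -30, 0], 85]]'

```text
time: 1.32
tool_pos: [0.2492, -0.4748, 0.3038]
tcp_rot: [3.114, 0.415, 0.0]
wrist_force: [1.6, -0.3, 1.0]
width: 0.994
grip_force: 0.0
```

Emit:
step_arm --targets '[[[0, 0, 0], [23, -30, 0], 85], [[0, 0, 0], [23, -30, 0], 85], [[0, 0, 0], [23, -30, 0], 85], [[0, 0, 0], [23, -30, 0], 85], [[0, 0, 0], [23, -30, 0], 85]]'

```text
time: 1.73
tool_pos: [0.3207, -0.2997, 0.3042]
tcp_rot: [3.113, 0.415, 0.001]
wrist_force: [0.7, 0.7, -0.1]
width: 0.994
grip_force: 0.0
```

Emit:
step_arm --targets '[[[0, 0, -0.105], [0, 0, 0], 85], [[0, 0, -0.105], [0, 0, 0], 85], [[0, 0, -0.105], [0, 0, 0], 85], [[0, 0, -0.105], [0, 0, 0], 85], [[0, 0, -0.105], [0, 0, 0], 85]]'

```text
time: 2.15
tool_pos: [0.3206, -0.3012, 0.3042]
tcp_rot: [2.895, 1.218, 0.0]
wrist_force: [-0.7, -0.2, 0.1]
width: 0.995
grip_force: 0.0
```

Emit:
step_arm --targets '[[[0, 0, -0.105], [0, 0, 0], 85], [[0, 0, -0.105], [0, 0, 0], 85], [[0, 0, -0.105], [0, 0, 0], 85], [[0, 0, -0.105], [0, 0, 0], 85], [[0, 0, -0.105], [0, 0, 0], 85]]'

```text
time: 2.57
tool_pos: [0.3204, -0.3014, 0.3041]
tcp_rot: [2.481, 1.927, 0.0]
wrist_force: [0.0, -0.6, 0.2]
width: 0.994
grip_force: 0.0
```

Emit:
step_arm --targets '[[[0, 0, -0.105], [0, 0, 0], 85], [[0, 0, -0.1], [0, 0, 0], 85], [[0, 0, 0], [0, 0, 0], 85]]'

```text
time: 2.82
tool_pos: [0.3204, -0.3014, 0.3041]
tcp_rot: [2.273, 2.168, -0.0]
wrist_force: [0.4, 0.0, 0.5]
width: 0.995
grip_force: 0.0
```

Emit:
step_arm --targets '[[[0, 0, 0], [34, 10, 0], 85], [[0, 0, 0], [34, 10, 0], 85], [[0, 0, 0], [34, 10, 0], 85], [[0, 0, 0], [34, 10, 0], 85], [[0, 0, 0], [34, 10, 0], 85]]'

```text
time: 3.23
tool_pos: [0.379, -0.1327, 0.3042]
tcp_rot: [2.28, 2.16, 0.001]
wrist_force: [1.6, 0.6, -0.2]
width: 0.996
grip_force: 0.0
```

Emit:
step_arm --targets '[[[0, 0, 0], [34, 10, 0], 85], [[0, 0, 0], [20, 31, 10], 85], [[0, 0, 0], [20, 31, 20], 85], [[0, 0, 0], [0, 0, 35], 85], [[0, 0, 0], [0, 0, 35], 85]]'

```text
time: 3.65
tool_pos: [0.4571, -0.0628, 0.2048]
tcp_rot: [2.273, 2.162, 0.005]
wrist_force: [-0.5, -1.1, -1.1]
width: 0.996
grip_force: 0.0
```

```bash
python3 - <<'E'
from h import *
s=read_state();c=calibration("wrist");w=read_camera("wrist");cv2.imwrite("pics/w1.png",w[...,::-1])
print(s["tool_pos"],s["tcp_rot"],-np.array(c["R"]).T@np.array(c["t"]))
for r in tip_of("wrist","roller_mid")[:3]: print(r["score"],r["at"],ray("wrist",r["at"][::-1],.0105,c))
for r in cut_out("wrist","roller_mid")[:3]:
    m=r["region"];e=r["extent"];print(r["score"],np.round(e),m.sum())
    g=cv2.Canny(w,50,150)
    (u,v),rad=cv2.minEnclosingCircle(np.argwhere(m)[:,::-1].astype(np.float32).copy());print("circle",u,v,rad,ray("wrist",(u,v),.021,c),ray("wrist",(u,v),.0105,c), ray("wrist",(u+rad,v),.016,c)-ray("wrist",(u-rad,v),.016,c))
E
```

```text
[ 0.45714214 -0.06279416  0.20479995] [2.27302341 2.16247789 0.00500807] [0.46019194 0.0034639  0.27494231]
0.71 [187.4, 318.4] [ 0.45771123 -0.05448021  0.0105    ]
0.92 [294. 164. 344. 210.] 1737
circle 317.80804443359375 185.61607360839844 25.125783920288086 [ 0.45740971 -0.05069007  0.021     ] [ 0.45729467 -0.05292923  0.0105    ] [ 0.04115248 -0.00212498  0.        ]
```

View pics/w1.png

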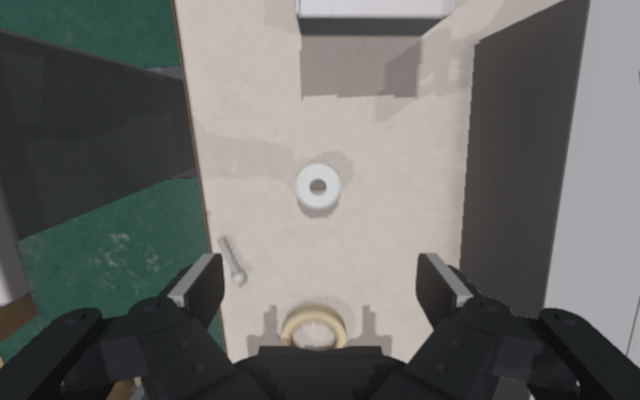

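The wrist view shows the roller centred at (318,186), about 41 mm across, which gives (0.457, -0.052). The shelf is at the top of the picture around (375,10), and the gold ring and bolt are clear of the fingers. Descending.

Emit:
step_arm --targets '[[[0, 0, 0], [11, 0, 30], 65], [[0, 0, 0], [0, 0, 35], 65], [[0, 0, 0], [0, 0, 35], 65], [[0, 0, 0], [0, 0, 22], 65], [[0, 0, 0], [0, 0, 0], 65]]'

```text
time: 4.22
tool_pos: [0.4528, -0.053, 0.0801]
tcp_rot: [-2.276, -2.16, 0.005]
wrist_force: [-1.6, -0.4, 0.6]
width: 0.762
grip_force: 0.0
```

Emit:
step_arm --targets '[[[0, 0, 0], [0, 0, 6], 65], [[0, 0, 0], [0, 0, 0], 36], [[0, 0, 0], [0, 0, 0], 34], [[0, 0, 0], [0, 0, 0], 30], [[0, 0, 0], [0, 0, 0], 30]]' --grip_force 30

```text
time: 4.63
tool_pos: [0.4569, -0.0535, 0.0786]
tcp_rot: [2.274, 2.162, 0.004]
wrist_force: [-1.3, -0.8, 6.6]
width: 0.426
grip_force: 30.1
```

Emit:
step_arm --targets '[[[0, 0, 0], [0, 0, 0], 30], [[0, 0, 0], [0, 0, 0], 30], [[0, 0, 0], [0, 0, 0], 30], [[0, 0, 0], [0, 0, 0], 30]]' --grip_force 30

```text
time: 4.97
tool_pos: [0.4569, -0.0535, 0.0786]
tcp_rot: [2.274, 2.162, 0.004]
wrist_force: [-1.5, -1.4, 5.9]
width: 0.43
grip_force: 30.0
```

Emit:
step_arm --targets '[[[0, 0, 0], [0, 0, -30], 30], [[0, 0, 0], [0, 0, -35], 30], [[0, 0, 0], [0, 0, -25], 30], [[0, 0, 0], [20, 10, 0], 30], [[0, 0, 0], [20, 10, 0], 30]]'

```text
time: 5.38
tool_pos: [0.4792, -0.0144, 0.1702]
tcp_rot: [2.275, 2.158, 0.008]
wrist_force: [0.3, -0.6, -0.7]
width: 0.431
grip_force: 30.7
```

Emit:
step_arm --targets '[[[0, 0, 0], [25, 11, 0], 30], [[0, 0, 0], [25, 0, 0], 30], [[0, 0, 0], [0, 0, 0], 30], [[0, 0, 0], [0, 0, 0], 30]]'

```text
time: 5.72
tool_pos: [0.4908, 0.0363, 0.1671]
tcp_rot: [2.273, 2.167, 0.002]
wrist_force: [0.2, -1.0, -0.6]
width: 0.431
grip_force: 30.7
```

```bash
python3 - <<'E'
from h import *
s=read_state();c=calibration("wrist");w=read_camera("wrist")
print(s["tool_pos"],s["tcp_rot"],s["width"])
for r in tip_of("wrist","port")[:2]: print(r["score"],r["at"],ray("wrist",r["at"][::-1],.055,c))
for r in cut_out("wrist","roller_mid")[:2]: print(r["score"],np.round(r["extent"]))
v=w[...,::-1].copy()
K,R,t=(np.array(c[k]) for k in("camera_matrix","R","t"))
for q in [(-3,-48,47),(-3,48,47),(-105,-48,2),(-105,48,2),(-3,-48,2),(-3,48,2),(0,0,0)]:
    X=np.array([.4993,.167,.055])+Ro.from_euler("z",1.522).apply(np.array(q)/1e3);p=K@(R@X+t);p=p[:2]/p[2];print(q,p.round(1));cv2.circle(v,tuple(int(i) for i in p),3,(0,0,255),1)
cv2.imwrite("pics/w2.png",v)
E
```

```text
[0.4907544  0.03627902 0.16714913] [2.27265538e+00 2.16710307e+00 1.83716463e-03] 0.4310591908717464
0.77 [279. 218. 365. 310.]
(-3, -48, 47) [460.7 -64.2]
(-3, 48, 47) [189.8 -64.8]
(-105, -48, 2) [406.7 188.9]
(-105, 48, 2) [239.  188.9]
(-3, -48, 2) [421.7 -14.6]
(-3, 48, 2) [225.4 -15. ]
(0, 0, 0) [323.6 -20.2]
```

View pics/w2.png

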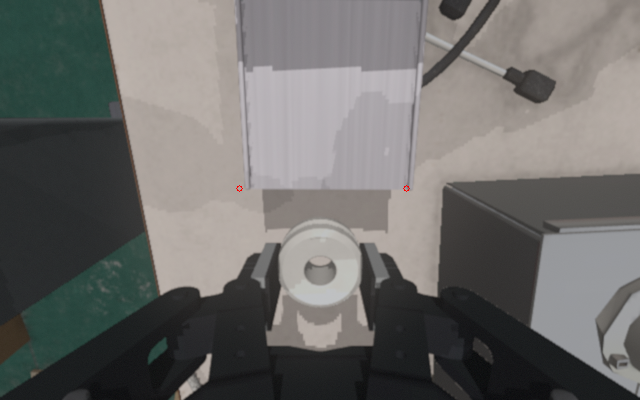

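The shelf shows with its near corners at (249,188) and (413,188). Its middle is at column 331, and the held roller is at (320,265). The box therefore lies about 6 mm further along tool +y than the fingers. Correcting and placing.

Emit:
step_arm --targets '[[[0, 0, 0], [25, 6, 0], 30], [[0, 0, 0], [31, 0, 0], 30], [[0, 0, 0], [30, 0, 0], 30], [[0, 0, 0], [0, 0, 15], 30], [[0, 0, 0], [0, 0, 0], 30]]'

```text
time: 6.28
tool_pos: [0.4993, 0.121, 0.1494]
tcp_rot: [-2.274, -2.165, 0.004]
wrist_force: [-0.8, -0.2, -0.5]
width: 0.431
grip_force: 30.7
```

Emit:
step_arm --targets '[[[0, 0, 0], [0, 0, 9], 30], [[0, 0, 0], [0, 0, 4], 30], [[0, 0, 0], [0, 0, 2], 30], [[0, 0, 0], [0, 0, 0], 30]]'

```text
time: 6.62
tool_pos: [0.5, 0.12, 0.1354]
tcp_rot: [-2.277, -2.163, 0.002]
wrist_force: [0.4, 0.4, -0.3]
width: 0.427
grip_force: 30.7
```

Emit:
step_arm --targets '[[[0, 0, 0], [0, 0, 1], 30], [[0, 0, 0], [0, 0, 0], 42], [[0, 0, 0], [0, 0, 0], 52], [[0, 0, 0], [0, 0, 0], 52], [[0, 0, 0], [0, 0, 0], 52]]'

```text
time: 7.03
tool_pos: [0.5008, 0.121, 0.1354]
tcp_rot: [2.276, 2.165, 0.001]
wrist_force: [-0.3, -0.6, -0.2]
width: 0.604
grip_force: 0.0
```

```bash
python3 - <<'E'
from h import *
s=read_state();c=calibration("wrist");w=read_camera("wrist");cv2.imwrite("pics/w3.png",w[...,::-1])
print(s["tool_pos"],s["wrist_force"],s["width"])
for r in cut_out("wrist","roller_mid")[:2]:
    e=r["extent"];print(r["score"],np.round(e),ray("wrist",((e[0]+e[2])/2,(e[1]+e[3])/2),.07,c))
E
```

```text
[0.50078994 0.12099926 0.13538886] [-0.34898539 -0.62334402 -0.24877041] 0.6035576513817176
0.87 [277. 220. 366. 307.] [0.50181106 0.12181256 0.07      ]
```

View pics/w3.png

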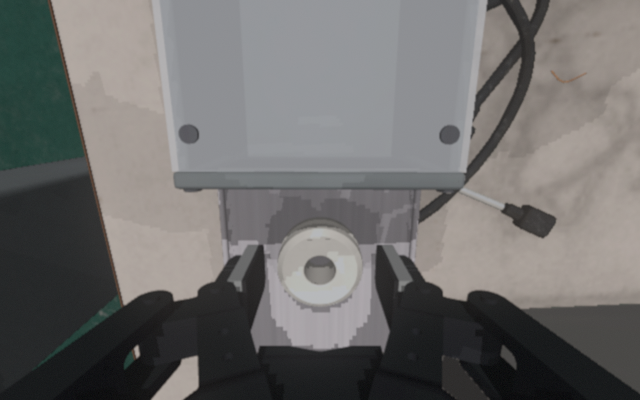

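The roller stands on the shelf at (320,265), centred between the lips (228 to 416). The box's front edge is at row 188. Next I back off, narrow the fingers behind the roller and push.

```bash
python3 - <<'E'
from h import *
for p in((320,173),(320,188)): print(p,ray("wrist",p,.102).round(4))
E
```

```text
(320, 173) [0.5034 0.1694 0.102 ]
(320, 188) [0.5031 0.1644 0.102 ]
```

Emit:
step_arm --targets '[[[0, 0, 0], [-15, 0, -2], 52], [[0, 0, 0], [-15, 0, -1], 52], [[0, 0, 0], [-13, 0, -1], 52], [[0, 0, 0], [0, 0, 0], 52], [[0, 0, 0], [0, 0, 0], 10]]'

```text
time: 7.55
tool_pos: [0.4985, 0.0778, 0.1392]
tcp_rot: [-2.278, -2.164, -0.001]
wrist_force: [-0.5, 0.8, 0.2]
width: 0.484
grip_force: 0.0
```

Emit:
step_arm --targets '[[[0, 0, 0], [0, 0, 0], 10], [[0, 0, 0], [0, 0, 0], 10], [[0, 0, 0], [0, 0, 0], 10], [[0, 0, 0], [0, 0, 0], 10]]'

```text
time: 7.88
tool_pos: [0.4984, 0.0785, 0.139]
tcp_rot: [-2.275, -2.166, 0.0]
wrist_force: [0.5, 0.5, 0.8]
width: 0.115
grip_force: 0.0
```

Emit:
step_arm --targets '[[[0, 0, 0], [12, 0, 0], 10], [[0, 0, 0], [10, 0, 0], 10], [[0, 0, 0], [10, 0, 0], 10], [[0, 0, 0], [8, 0, 0], 10], [[0, 0, 0], [8, 0, 0], 10]]'

```text
time: 8.3
tool_pos: [0.5008, 0.1273, 0.139]
tcp_rot: [2.275, 2.166, -0.0]
wrist_force: [0.1, -0.6, 0.8]
width: 0.119
grip_force: 0.3
```

Emit:
step_arm --targets '[[[0, 0, 0], [6, 0, 0], 10], [[0, 0, 0], [6, 0, 0], 10], [[0, 0, 0], [5, 0, 0], 10], [[0, 0, 0], [4, 0, 0], 10], [[0, 0, 0], [0, 0, 0], 10]]'

```text
time: 8.72
tool_pos: [0.5019, 0.1476, 0.139]
tcp_rot: [-2.276, -2.166, -0.0]
wrist_force: [-0.4, -0.2, -0.9]
width: 0.115
grip_force: 0.0
```

```bash
python3 - <<'E'
from h import *
s=read_state();c=calibration("wrist");w=read_camera("wrist")
b=read_camera("scene")
print(s["tool_pos"],s["wrist_force"],s["width"])
B=cv2.resize(b[225:355,100:290,::-1],(585,400),interpolation=cv2.INTER_CUBIC)
v=np.zeros((600,800,3),np.uint8);v[:250,:400]=cv2.resize(w[...,::-1],(400,250));v[200:,215:]=B;v[:250,:400]=cv2.resize(w[...,::-1],(400,250))
cv2.imwrite("pics/w4.png",v)
for cam in("wrist",):
  for r in cut_out(cam,"roller_mid")[:2]: print(r["score"],np.round(r["extent"]))
E
```

```text
[0.50190887 0.14763024 0.13904894] [-0.36255328 -0.20930287 -0.87741977] 0.11521462930720472
```

View pics/w4.png

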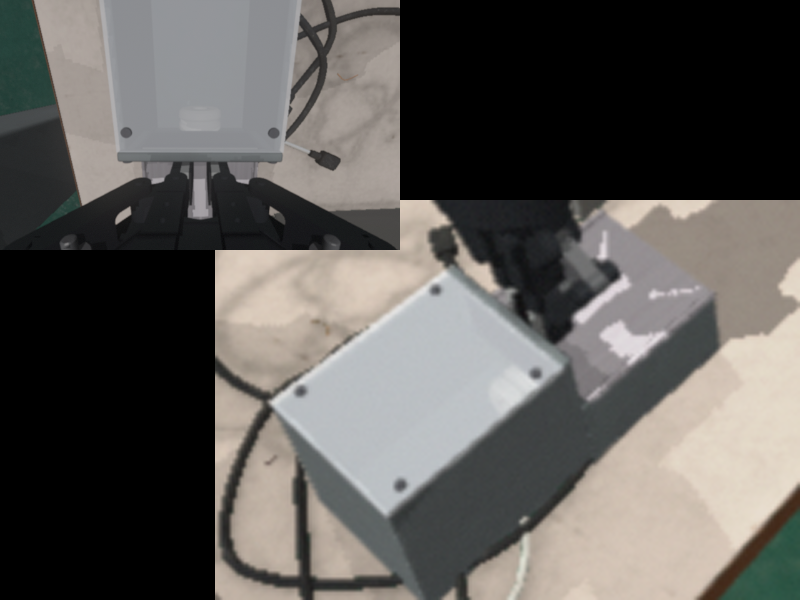

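Through the clear top the roller shows just inside the port, at about (200,118) in the half-size wrist view. It looks tipped. I'll back the fingers off and look at whether it has dropped and the flap has shut.

Emit:
step_arm --targets '[[[0, 0, 0], [-10, 0, 0], 10], [[0, 0, 0], [-15, 0, 0], 10], [[0, 0, 0], [-15, 0, -15], 10], [[0, 0, 0], [0, 0, -30], 10], [[0, 0, 0], [0, 0, 0], 10]]'

```text
time: 9.28
tool_pos: [0.5026, 0.1058, 0.1887]
tcp_rot: [2.275, 2.16, 0.009]
wrist_force: [1.3, 0.1, 1.4]
width: 0.116
grip_force: 0.0
```

```bash
python3 - <<'E'
from h import *
s=read_state();c=calibration("wrist");w=read_camera("wrist");b=read_camera("scene");t=read_camera("top")
print(s["tool_pos"],s["wrist_force"])
v=np.zeros((600,800,3),np.uint8)
v[:320,:512]=cv2.resize(w[:250,100:500,::-1],(512,320),interpolation=cv2.INTER_CUBIC)
v[320:,:420]=cv2.resize(b[225:345,100:280,::-1],(420,280),interpolation=cv2.INTER_CUBIC)
v[320:,425:800]=cv2.resize(t[165:235,155:275,::-1],(375,280),interpolation=cv2.INTER_CUBIC)
cv2.imwrite("pics/w5.png",v)
for r in tip_of("wrist","roller_mid")[:2]: print(r["score"],r["at"],ray("wrist",r["at"][::-1],.02,c))
for r in cut_out("wrist","flap")[:2]: print(r["score"],np.round(r["extent"]))
E
```

```text
[0.50259181 0.10576992 0.18872997] [1.30389361 0.08745716 1.37459836]
```

View pics/w5.png

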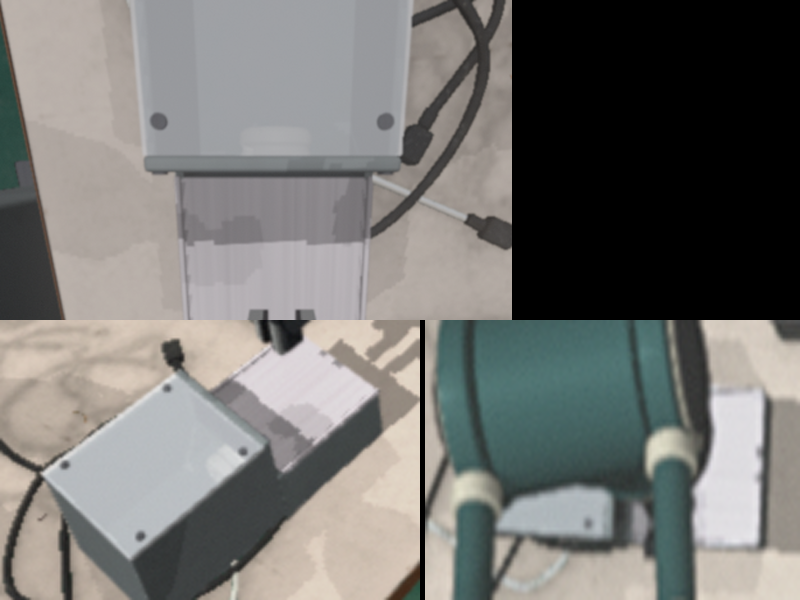

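The shelf is empty. The roller shows through the clear top at wrist pixel (315,109) and scene pixel (196,286). I'll triangulate its height.

```bash
python3 - <<'E'
from h import *
A=[];B=[]
w=read_camera("wrist");b=read_camera("scene")
for cam,uv in(("wrist",(314.8,109.4)),("scene",(196.4,285.9))):
    c=calibration(cam);K,R,t=(np.array(c[k]) for k in("camera_matrix","R","t"))
    P=K@np.c_[R,t];A+=[uv[0]*P[2]-P[0],uv[1]*P[2]-P[1]]
    for z in(0.01,.03,.06,.08): print(cam,z,ray(cam,uv,z).round(3))
A=np.array(A);X=np.linalg.lstsq(A[:,:3],-A[:,3],rcond=None)[0];print(X,proj("wrist",X),proj("scene",X))
g=w[85:135,285:345].astype(np.float32);g=(g-g.min())/(g.max()-g.min())*255
h=b[260:310,165:235].astype(np.float32);h=(h-h.min())/(h.max()-h.min())*255
v=np.zeros((500,800,3),np.uint8);v[:330,:396]=cv2.resize(g[...,::-1],(396,330));v[:286,400:800]=cv2.resize(h[...,::-1],(400,286))
cv2.imwrite("pics/w6.png",v)
E
```

```text
wrist 0.01 [0.499 0.178 0.01 ]
wrist 0.03 [0.499 0.177 0.03 ]
wrist 0.06 [0.5   0.177 0.06 ]
wrist 0.08 [0.5   0.176 0.08 ]
scene 0.01 [0.522 0.165 0.01 ]
scene 0.03 [0.509 0.172 0.03 ]
scene 0.06 [0.491 0.183 0.06 ]
scene 0.08 [0.479 0.19  0.08 ]
[0.49969287 0.17748005 0.04560225] [315.28905691 108.50785444] [196.55957388 285.85625053]
```

View pics/w6.png

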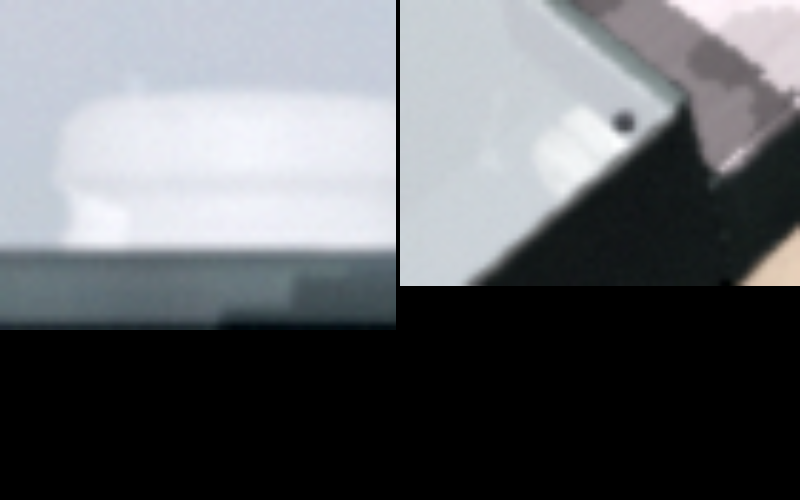

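```bash
python3 - <<'E'
from h import *
w=read_camera("wrist").astype(int)
Rz=Ro.from_euler("z",-1.522)
for uv in((315,99),(315,100),(315,113),(315,123)):
    for z in(.03,.045,.102): print(uv,z,(Rz.apply(ray("wrist",uv,z)-[.5035,.1674,.055])*1e3).round(1))
for u in(300,315,330): print(u,w[92:135,u].sum(1).tolist())
b=read_camera("scene")
for uv in((100+225/2.333,285.9),):
    for z in(.03,.045):print("scene",(Rz.apply(ray("scene",uv,z)-[.5035,.1674,.055])*1e3).round(1))
E
```

```text
(315, 99) 0.03 [ 16.3   4.6 -25. ]
(315, 99) 0.045 [ 15.6   4.3 -10. ]
(315, 99) 0.102 [12.9  3.5 47. ]
(315, 100) 0.03 [ 15.7   4.6 -25. ]
(315, 100) 0.045 [ 15.    4.4 -10. ]
(315, 100) 0.102 [12.5  3.5 47. ]
(315, 113) 0.03 [  7.4   4.6 -25. ]
(315, 113) 0.045 [  7.3   4.4 -10. ]
(315, 113) 0.102 [ 6.9  3.5 47. ]
(315, 123) 0.03 [  1.    4.7 -25. ]
(315, 123) 0.045 [  1.3   4.4 -10. ]
(315, 123) 0.102 [ 2.5  3.5 47. ]
300 [485, 485, 485, 485, 482, 486, 488, 486, 495, 502, 505, 504, 508, 511, 509, 510, 508, 510, 510, 505, 503, 502, 503, 512, 523, 526, 525, 521, 521, 526, 514, 457, 379, 380, 391, 398, 397, 393, 390, 388, 388, 377, 353]
315 [485, 485, 487, 486, 485, 484, 487, 499, 511, 514, 514, 519, 520, 521, 520, 519, 521, 517, 517, 513, 508, 507, 511, 514, 518, 519, 518, 517, 517, 517, 505, 453, 383, 379, 391, 397, 394, 391, 388, 388, 387, 376, 355]
330 [485, 485, 488, 487, 486, 486, 489, 500, 512, 516, 514, 519, 519, 519, 518, 519, 517, 519, 519, 514, 511, 511, 510, 514, 516, 518, 518, 517, 514, 517, 506, 454, 387, 388, 397, 392, 385, 373, 364, 360, 356, 348, 323]
scene [  5.   -5.7 -25. ]
scene [  9.9   3.8 -10. ]
```

The roller stands on edge inside the box: its groove is about 7 mm past the flap plane and its rim top is at z ≈ 45 mm, so the centre is about 29 mm below the shelf. The view down to the bezel is clear, with no dark plate across it, so the flap is shut. The gripper is clear of everything. Handing in.

```bash
python3 -c "
from h import *
s=read_state();print(s['time'],s['wrist_force']);print(finish_job())"
```

```text
9.7333 [-0.7139624   0.35421946 -0.10230771]
the job is handed in; nothing more can be done
None
```

I pushed the small grooved roller through the flap into the dust box and handed the job in after about 10 s; by the cameras it dropped inside, standing on edge just behind the port, the flap is shut, the core was not touched and the gripper is clear, but no verdict came back.

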